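Index the connector dial to the test head and start the test

TASK

Bring the connector on the dial to the test station and start its test. First swing the probe arm up by its handle; then work the ratchet lever with as many full strokes as it takes until the tall connector stops under the probes, letting the lever spring back home each time; then swing the probe arm fully down onto it and flip the bat toggle on the control box over to its other side. Move the dial only through the lever, never by touching it, never while the probe arm is down, and leave everything else on the bench where it is.

Things in the scene. Friction and masses are not known exactly. Their poses are not given: they have to be found in the camera images.
- fixture: the indexing fixture: aluminium base plate 260 x 340 mm, 12 mm thick, fixed to the table. Origin on the table on the dial's vertical axis; z up; its +y points to the test station and the probe arm's tower, its -y to the ratchet lever (the plate spans x -130..130, y -150..190 mm)
- dial: round index dial turning about the vertical; origin on its axis at table level. Steel rim 200 mm across (top at 29 mm) with 12 upright ratchet pins, grey plate 160 mm across (top at 41 mm) with 12 nests 30 degrees apart, hub to 61 mm. Its own +y points to the nest with the tall connector, which starts 50 to 135 degrees short of the station. A pawl stops it turning clockwise. Not to be touched
- part_top (a point): centre of the top of the tall white connector (22 mm wide, 20 mm deep, 24 mm above the dial plate), the only tall part on the dial; it is fixed in its nest 58 mm from the dial's axis, 65 mm above the table. Three other nests hold low round white plugs
- station (a point): fixed point of the test station where the top centre of the connector must come, 58 mm from the dial's axis towards the fixture's +y, 65 mm above the table, right below the probe block when the probe arm is down
- lever (a joint): ratchet lever about the dial's axis, rad: 0 home, 0.635 far stop, counterclockwise from above. A spring brings it home when let go; driving takes 4 to 8 N at the knob. Each full stroke to the stop advances the dial counterclockwise one tooth of 30 degrees (the first 3 to 39, as the dial may start between teeth) and leaves it 0 to 5 degrees past a tooth position. On the way back it slips
- lever_knob (a point): centre of the lever's black ball knob, 26 mm across, 105 mm above the table, on an upright 16 mm post 160 mm from the dial's axis; a grey block 51 mm high lies 115 to 137 mm from the axis. At home the knob is 18 degrees clockwise of the fixture's -y, at the far stop 18 degrees counterclockwise: it travels 100 mm along the fixture's +x (fixture x -50 to 50 mm)
- probe_arm (a joint): probe arm, a bell crank on the tower, in rad: 0 fully down (black probe block just over the connector's nest), 0.80 fully up. It stays where it is left (friction, about 2 N at the knob). The hinge is level, along the fixture's x, at y 130 mm, 95 mm above the table
- probe_knob (a point): centre of the 26 mm black ball knob on the probe arm's handle, a 14 mm bar 110 mm long from the hinge. Arm down: handle leans over the dial, knob at fixture y 87 mm; arm up: knob at y 173 mm; 196 mm above the table at both ends, 205 midway. Push it along the fixture's +y to raise the arm, -y to lower it. The raised arm's end is 165 mm above the table at fixture y 70 mm
- control_box: grey control box 100 x 120 mm, 57 mm high, fixed on one or the other side of the fixture (a grey meter of that size with a round knob and no toggle is on the other). Origin at the centre of its underside, z up; a row of dark sockets is on its +x side. The bat toggle stands on top on its x axis, pivot at x -15 mm, 61 mm above the table
- toggle (a joint): bat toggle, in rad: 0 leaning 23 degrees to the box's -x (as it starts: off), 0.80 leaning as far to its +x (on). It snaps to either side, over its centre at 0.40; about 2 N at the tip
- toggle_tip (a point): centre of the toggle's round tip, 11 mm diameter, 25 mm from its pivot, 84 mm above the table; the bat is 7 mm thick below it, with a collar 14 mm across up to 63 mm
- housing_a: loose white connector housing 20 x 24 x 20 mm lying on the fixture's plate; a bystander to be left alone
- housing_b: loose white connector housing 20 x 36 x 20 mm lying on the fixture's plate; a bystander to be left alone
- housing_c: loose white connector housing 20 x 48 x 20 mm on the table; a bystander to be left alone
- tape_roll: black roll of tape, 90 mm across, 24 mm high; a bystander to be left alone
- screwdriver: screwdriver lying on the table; a bystander to be left alone
- small_bin: small blue bin 80 x 80 x 45 mm; a bystander to be left alone
- spray_can: plain aluminium can, 48 mm across, 130 mm high; a bystander to be left alone
There are look-alikes about, which are no part of the job. There is more than one size of the control_box; the one meant has the size given above.

How it is judged:
By the outcome, as a careful person would: the job done as asked, in the order asked, and still so for the second after the job is handed in, with the robot touching nothing.
It also fails if it takes over 67 s, if anything falls off the work surface, if the arm or the gripper's body presses on something with over 40 N, if the wrist force passes 120 N, or if a joint passes its speed limit or range.

ROBOT

A 6-joint arm with a two-finger parallel gripper is mounted at the origin on the work surface. World frame = base frame: x ahead of the robot, y to its left, z up, the work surface at z = 0. Lengths are in m, angles in rad, forces in N, time in s.
With the tool pointing down it reaches from about 0.35 to 0.85 m from the base axis. Payload 8.1 kg.
Tool frame: the origin (TCP) lies between the finger pads; the fingertips stand 8 mm ahead of it and the grasp point (between the pads) lies 11 mm behind it (robot.tip_reach is the y of the fingertips in the tool frame, in m); y points along the fingers, z is the direction in which the jaws open and shut, and the axes are right-handed (so a half turn about y gives the same grasp; the last joint's range is limited). The gripper opens to 93 mm and grips with 3 to 60 N. Pads are 15 mm wide; open, the fingers measure 128 mm over their backs; the gripper's body (75 mm by 188 mm) begins 65 mm behind the grasp point.
Start: joints at [1.17, 0.13, 1.488, -0, 1.523, -0.085], TCP at [0.186, 0.57, 0.227] pointing down, gripper open.
Joint ranges: [-2.96, 2.96], [-0.89, 2.26], [0.02, 2.5], [-1.34, 4.48], [0, 2.73], [-2.66, 2.66]. Speed limits (rad/s): [2.39, 2.39, 2.79, 3.14, 3.14, 3.14].

INTERFACE

Orientations are given as a rotation vector (axis times angle).
In Python, from plant import robot gives the robot as it stands.
- The arm moves only by the tool carry_out, never from a script. Its argument "increments" is a list of rows, each an object with "linear": the shift along the tool's x, y, z in m, a list of three; "yaw": the turn about the tool's y in rad. A call has 1 to 5 rows; each row is the pose to reach, as a shift and turn from the pose measured when the call began, along the tool's axes at that moment; what a row does not reach only later rows make up. A row lasts 1/8 s, in which the tool goes at most 62.5 mm and 10.7 degrees, less where a joint would pass 70% of its speed; a pose out of reach is approached as far as the arm can. A call with a gripper value outside its range is refused whole. "gripper" is the opening, from 0 (shut) to 1 (fully open), set as the call begins (left out, the last holds). The fingers move at their own pace and stop on an object; "newtons" is the grip in N (left out, the last holds). Time passes only in rows, so rows that repeat a pose let the fingers close. It gives the time, the measured TCP pose, the force and the opening at its end, in the units of the state.
- robot.read_state(): the state, without advancing time (a new reading comes with each control period).
- robot.read_camera(name): name is "scene" or "top"; returns the picture (420x560x3 uint8, blue, green, red); there is no depth.
- robot.camera_params(name): a dict with "fov_y" (degrees; the focal length in pixels is half the picture's height over the tangent of half this angle, whatever the lens; pixels are square), "cx", "cy" (the principal point, pixels), "R" (3x3) and "t" (3): a world point X has camera coordinates R X + t. Camera axes: x right, y down, z forward; pixel columns grow to the right and rows downward; lengths in m; the calibration is good to about 2 mm. A picture is of the moment at which its call begins. camera_params takes no time and is no camera call.
- robot.close_job(): hands the job in, once; it reports no verdict.
The state is a dict: "t": time; "q": joint angles; "dq": joint speeds; "joint_torque": joint torques, N m; "tool_pos": TCP position; "orientation": TCP orientation; "force": force on the tool from outside, world axes, zero at the start; "wrist_torque": the same for the moment, N m; "opening": finger opening in m.
Only numpy, scipy, OpenCV 4.12 (cv2) and the standard library are available. Lean on these libraries where they do the work, as an engineer would, in place of code of your own. Each camera call takes 0.05 s, during which the arm holds its last target.

## Working session

There is one attempt and no reset: what is moved stays moved. The work goes in short steps, Python scripts to look and compute and a tool call to move; the robot and the scene stay as the last step left them, time stands still between calls to the robot, and variables do not carry over. Pictures are saved under pics/ and viewed, and the job is handed in when it is done.

Besides the shell and the picture viewer there is one more tool, called after "Call:" as name(argument=value, ...) on one line, values as JSON. carry_out: Moves the arm, as the interface text tells. Its arguments: {"type":"object","properties":{"increments":{"type":"array","items":{"type":"object","properties":{"linear":{"type":"array","items":{"type":"number"}},"yaw":{"type":"number"}}}},"gripper":{"type":"number"},"newtons":{"type":"number"}},"required":["increments"]}

```bash
ls; mkdir -p pics
python3 - <<'E'
from plant import robot
import cv2,numpy as np
for n in("scene","top"):
    p=robot.camera_params(n);print(n,p)
    cv2.imwrite(f"pics/{n}0.png",robot.read_camera(n))
print(robot.read_state(), robot.tip_reach)
E
```

```text
pics
scene {'fov_y': 49.25136622540016, 'cx': 271.9333931035118, 'cy': 208.88237709884586, 'R': array([[-0.66335547,  0.74809541, -0.01768572],
       [ 0.52508999,  0.44851202, -0.7232686 ],
       [-0.53314166, -0.48907078, -0.69034031]]), 't': array([ 0.38259704, -0.19314134,  1.42702335])}
top {'fov_y': 47.773511313134875, 'cx': 274.87655463240355, 'cy': 212.8097150063958, 'R': array([[-1.00023531e-02, -9.99949953e-01,  2.11302298e-04],
       [-9.76571557e-01,  9.72307587e-03, -2.14973152e-01],
       [ 2.14960339e-01, -2.35658920e-03, -9.76619936e-01]]), 't': array([-0.02748003,  0.56923337,  1.36221907])}
{'t': 0.1, 'q': array([ 1.16961691e+00,  1.31060118e-01,  1.48913945e+00, -4.37983323e-06,
        1.52300383e+00, -8.53889278e-02]), 'dq': array([ 0.00210666, -0.00050623, -0.00246147, -0.00143993, -0.00058318,
        0.00139264]), 'joint_torque': array([ 1.20095527e-03, -5.61344647e+01, -4.93092728e+01,  7.69899879e-02,
        2.94227642e-02, -9.80375717e-05]), 'tool_pos': array([0.18612421, 0.56988996, 0.22572457]), 'orientation': array([-1.55811784,  0.24819048, -0.24758548]), 'force': array([-1.23197239, -0.13167907, -0.05278396]), 'wrist_torque': array([ 0.00308245, -0.07730589,  0.00218453]), 'opening': 0.09295230053449845} 0.008
```

View pics/scene0.png

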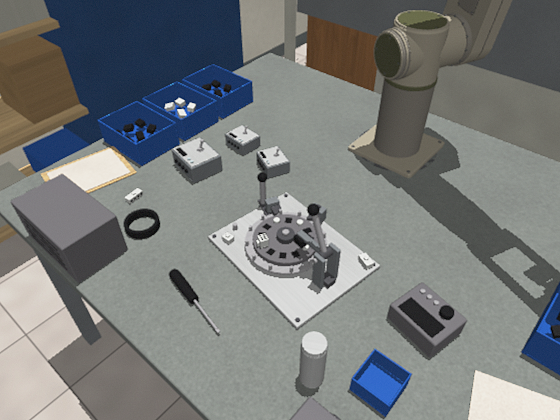

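View pics/top0.png

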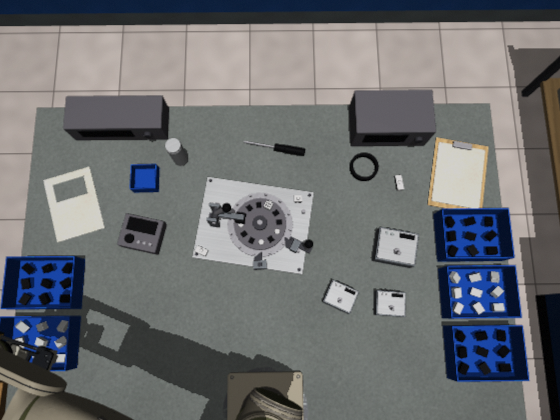

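The top view shows the fixture at about (255,225), with its tower on the left, lever knob at (308,244) and probe knob at (214,209). There are three toggle boxes, at (396,246), (340,296) and (391,302), and the meter is at (142,233). Next I'll measure them.

```bash
cat > h.py <<'E'
import numpy as np,cv2
from plant import robot
def K(n):
    p=robot.camera_params(n); f=210/np.tan(np.radians(p['fov_y']/2)); return p,f
def ray(n,u,v,z):
    p,f=K(n); R=np.array(p['R']);t=np.array(p['t'])
    d=R.T@np.array([(u-p['cx'])/f,(v-p['cy'])/f,1]); c=-R.T@t
    return c+d*(z-c[2])/d[2]
def proj(n,X):
    p,f=K(n); c=np.array(p['R'])@np.array(X)+p['t']; return np.array([p['cx']+f*c[0]/c[2],p['cy']+f*c[1]/c[2]])
def tri(uv1,uv2):
    A=[];b=[]
    for n,uv in(("scene",uv1),("top",uv2)):
        p,f=K(n);R=np.array(p['R']);t=np.array(p['t'])
        d=R.T@np.array([(uv[0]-p['cx'])/f,(uv[1]-p['cy'])/f,1]);d/=np.linalg.norm(d);c=-R.T@t
        P=np.eye(3)-np.outer(d,d);A.append(P);b.append(P@c)
    x=np.linalg.lstsq(np.vstack(A),np.hstack(b),rcond=None)[0]
    return x,[np.linalg.norm(P@x-q)*1e3 for P,q in zip(A,b)]
def crop(n,src,x0,y0,x1,y1,s,out):
    im=cv2.imread(src)[y0:y1,x0:x1]; cv2.imwrite(out,cv2.resize(im,None,fx=s,fy=s,interpolation=cv2.INTER_CUBIC))
E
python3 - <<'E'
from h import *
crop("top","pics/top0.png",185,170,325,280,5,"pics/t_fix.png")
crop("top","pics/top0.png",315,220,425,325,5,"pics/t_box.png")
crop("scene","pics/scene0.png",200,165,390,330,4,"pics/s_fix.png")
crop("scene","pics/scene0.png",165,120,295,185,6,"pics/s_box.png")
E
```

```text
(no output)
```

View pics/t_fix.png

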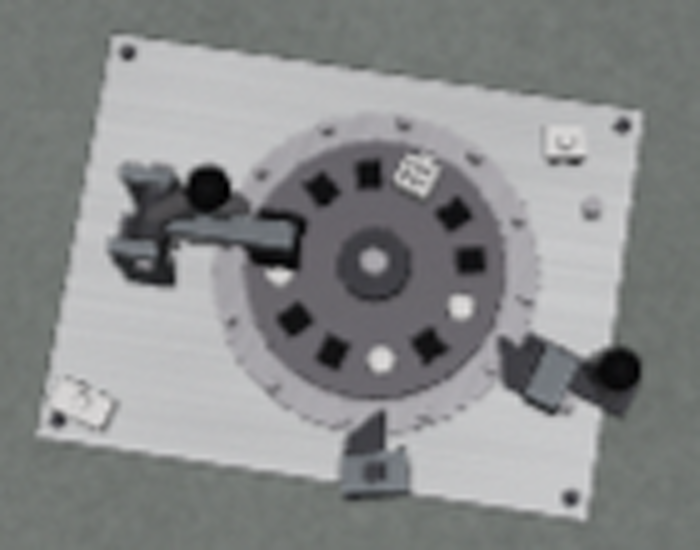

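View pics/t_box.png

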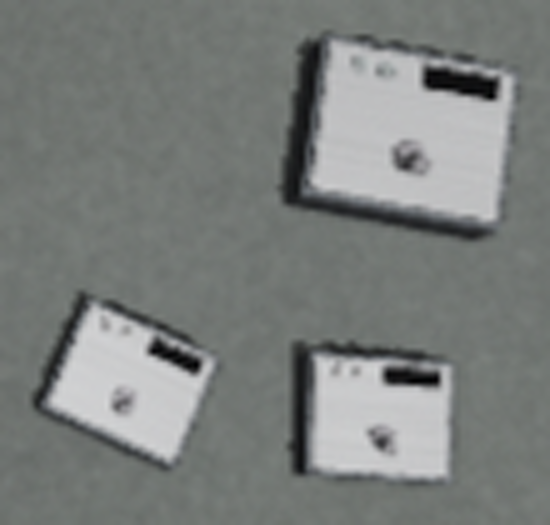

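View pics/s_fix.png

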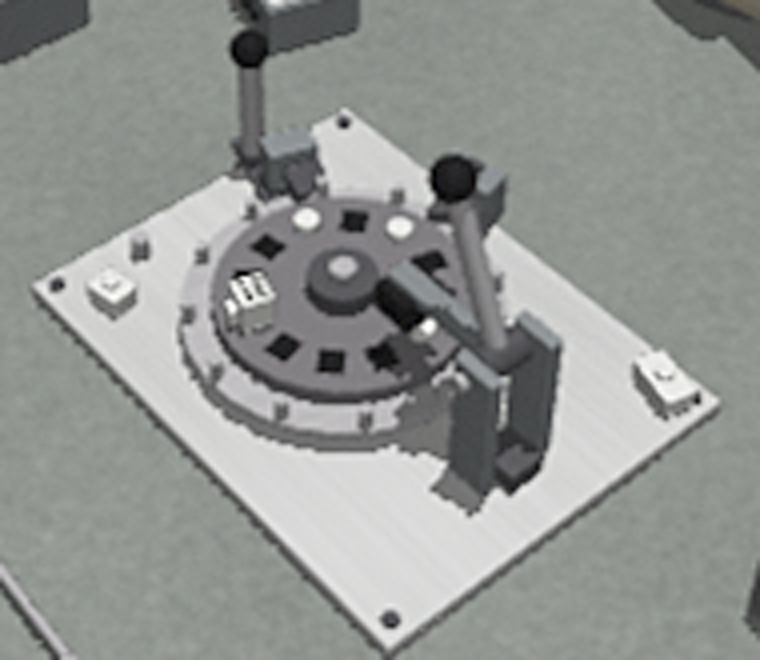

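View pics/s_box.png

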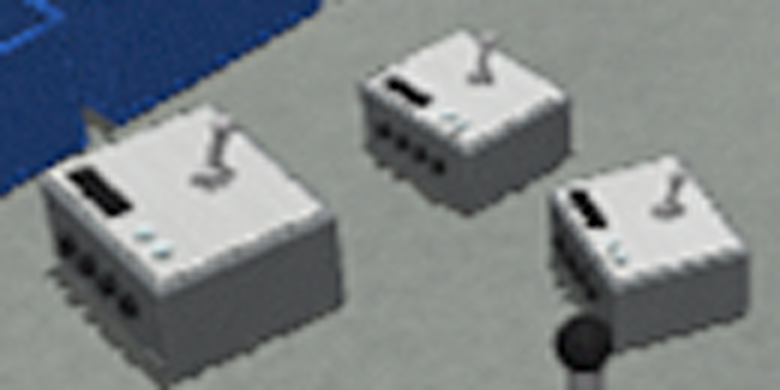

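```bash
cat > meas.py <<'E'
from h import *
im=cv2.imread("pics/top0.png"); hsv=cv2.cvtColor(im,cv2.COLOR_BGR2HSV)
# plate corners: bright mask polygon
m=((hsv[...,2]>165)&(hsv[...,1]<40)).astype(np.uint8)
m[:, :185]=0;m[:,430:]=0;m[:165]=0;m[330:]=0
m=cv2.morphologyEx(m,cv2.MORPH_CLOSE,np.ones((3,3)))
cs,_=cv2.findContours(m,cv2.RETR_EXTERNAL,cv2.CHAIN_APPROX_NONE)
for c in sorted(cs,key=cv2.contourArea)[::-1][:4]:
    x,y,w,h=cv2.boundingRect(c); z=.012 if w>80 else .057
    P=np.array([ray("top",a,b,z)[:2] for a,b in c[:,0]],np.float32)
    (cx,cy),(w2,h2),a=cv2.minAreaRect(P)
    print((x,y,w,h),"ctr",cx,cy,"size",w2,h2,"ang",a)
    print(np.round(cv2.boxPoints(((cx,cy),(w2,h2),a)),4).tolist())
def blob(n,x0,y0,x1,y1,thr):
    i=cv2.imread(f"pics/{n}0.png")[y0:y1,x0:x1]; mm=(i.max(2)<thr).astype(np.uint8)
    k,l,s,c=cv2.connectedComponentsWithStats(mm); j=1+np.argmax(s[1:,4]); return c[j]+[x0,y0],s[j]
tk,a=blob("top",300,236,318,252,30); sk,b=blob("scene",255,170,270,182,30); print("lever",tk,a,sk,b,tri(sk,tk))
tk2,a=blob("top",220,200,234,216,22); sk2,b=blob("scene",304,202,322,216,30); print("probe",tk2,a,sk2,b,tri(sk2,tk2))
print(ray("top",*tk,.105),ray("top",*tk2,.196))
# dial hub
print("hub",ray("top",185+374/5,170+262/5,.061))
print("part", ray("top",185+417/5,170+173/5,.065))
E
python3 meas.py
```

```text
(193, 177, 120, 97) ctr 0.5458531379699707 0.03381432592868805 size 0.3376903831958771 0.2572822868824005 ang 80.79401397705078
[[0.3919000029563904, -0.11230000108480453], [0.645799994468689, -0.1534000039100647], [0.6998000144958496, 0.17990000545978546], [0.44589999318122864, 0.22110000252723694]]
(377, 229, 40, 35) ctr 0.4664384126663208 -0.39461854100227356 size 0.10862569510936737 0.08832540363073349 ang 78.51419830322266
[[0.4122999906539917, -0.4390000104904175], [0.49889999628067017, -0.45660001039505005], [0.5205000042915344, -0.35019999742507935], [0.4339999854564667, -0.3325999975204468]]
(378, 291, 27, 25) ctr 0.29949626326560974 -0.3661181926727295 size 0.07637432217597961 0.06351903825998306 ang 85.10829162597656
[[0.26460000872612, -0.40149998664855957], [0.3278999924659729, -0.40689998865127563], [0.3343999981880188, -0.33079999685287476], [0.2711000144481659, -0.3253999948501587]]
(325, 281, 32, 31) ctr 0.32114046812057495 -0.2225077897310257 size 0.07821311056613922 0.06342270225286484 ang 65.11579895019531
[[0.2759000062942505, -0.24459999799728394], [0.3334999978542328, -0.27129998803138733], [0.36640000343322754, -0.2003999948501587], [0.30880001187324524, -0.1737000048160553]]
lever [308.14545455 243.76363636] [ 4  4  9  8 55] [261.62068966 178.24137931] [ 3  3  9  9 29] (array([ 0.46839278, -0.12823817,  0.1015679 ]), [np.float64(0.4955436398015173), np.float64(0.4955436398017427)])
probe [226.29411765 207.58823529] [ 3  4  8  8 51] [312.69230769 211.15384615] [ 4  4 11 10 39] (array([0.55629102, 0.09946651, 0.19197605]), [np.float64(0.14093896828535), np.float64(0.14093896828575017)])
[ 0.46756566 -0.12759211  0.105     ] [0.55527609 0.09917078 0.196     ]
hub [0.54020159 0.01223823 0.061     ]
part [ 0.59373048 -0.01392363  0.065     ]
```

```bash
cat >> h.py <<'E'
from scipy.spatial.transform import Rotation as Ro
yaw=np.radians(-9.2)
O=np.array([.541,.013]); ex=np.array([np.cos(yaw),np.sin(yaw)]); ey=np.array([-ex[1],ex[0]])
def F(x,y,z): return np.r_[O+ex*x+ey*y,z]
def st():
    s=robot.read_state(); R=Ro.from_rotvec(s['orientation']).as_matrix()
    print("t",round(s['t'],2),"pos",s['tool_pos'].round(4),"fix",np.r_[ (s['tool_pos'][:2]-O)@ex,(s['tool_pos'][:2]-O)@ey].round(4),"F",s['force'].round(1),"open",round(s['opening'],3)); return s,R
def to(X):
    s,R=st(); print("shift tool",(R.T@(np.array(X)-s['tool_pos'])).round(4)); 
    zz=R[:,2]; print("tool y",R[:,1].round(3),"z",R[:,2].round(3),"q6",s['q'][5])
E
python3 - <<'E'
from h import *
s,R=st(); print(R.round(3))
# turn about tool y to bring z along +-ey
for tgt in (ey,-ey):
    g=R.T@np.r_[tgt,0]; print("yaw",np.arctan2(g[0],g[2]))
print("home knob",F(-.0494,-.152,.105),"probe",F(0,.087,.196))
P=F(0,.045,.30); print(P); to(P)
# toggle tip
for n,(x0,y0,x1,y1) in {"scene":(195,135,212,155)}.items(): pass
c=np.array([.4664,-.3946]);bx=np.array([.98,-.199])
for d in(-.015,-.0248): 
    z=.061 if d==-.015 else .084
    X=np.r_[c+bx*d,z]; print("toggle",X,proj("top",X),proj("scene",X))
E
python3 -c "
from h import *
crop('t','pics/top0.png',375,225,420,268,14,'pics/t_tog.png')
crop('t','pics/scene0.png',170,132,228,182,12,'pics/s_tog.png')"
```

```text
t 0.1 pos [0.1861 0.5699 0.2257] fix [-0.4393  0.493 ] F [-1.2 -0.1 -0.1] open 0.093
[[ 0.951 -0.001  0.311]
 [-0.311 -0.001  0.951]
 [-0.    -1.    -0.002]]
yaw -0.1552202786804299
yaw 2.9863723749093634
home knob [ 0.46793353 -0.12914658  0.105     ] probe [0.55490966 0.09888086 0.196     ]
[0.54819465 0.05742113 0.3       ]
t 0.1 pos [0.1861 0.5699 0.2257] fix [-0.4393  0.493 ] F [-1.2 -0.1 -0.1] open 0.093
shift tool [ 0.5033 -0.0737 -0.3748]
tool y [-0.001 -0.001 -1.   ] z [ 0.311  0.951 -0.002] q6 -0.08538892779805005
toggle [ 0.4517   -0.391615  0.061   ] [396.62064997 250.45415917] [199.52821983 148.60730262]
toggle [ 0.442096  -0.3896648  0.084    ] [398.15370259 252.65982921] [201.45645352 140.87509626]
```

View pics/t_tog.png

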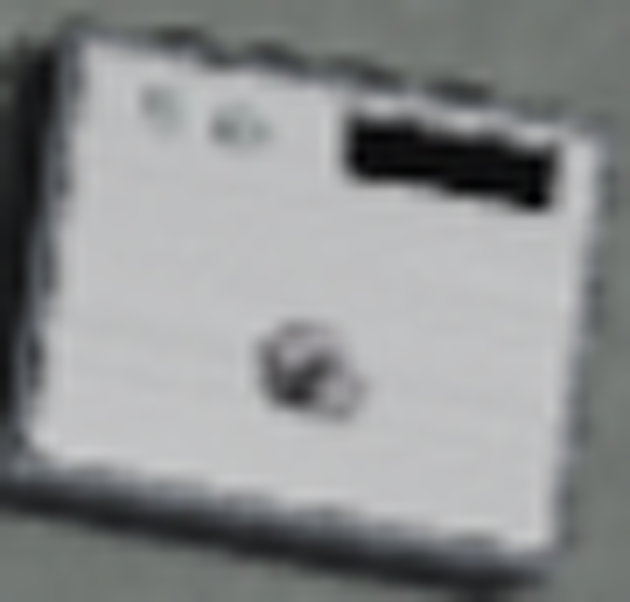

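View pics/s_tog.png

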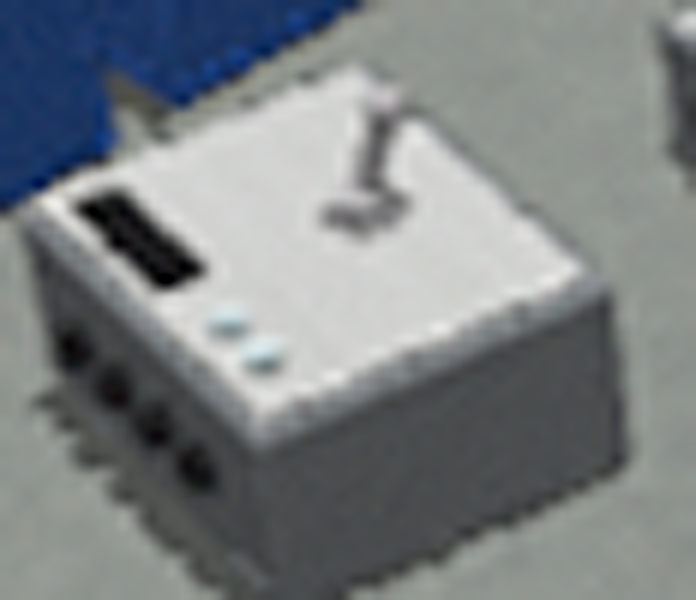

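Call:
carry_out(increments=[{"linear":[0.1,-0.04,-0.07],"yaw":-0.03},{"linear":[0.2,-0.074,-0.14],"yaw":-0.06},{"linear":[0.3,-0.074,-0.22],"yaw":-0.1},{"linear":[0.5,-0.074,-0.385],"yaw":-0.155},{"linear":[0.5,-0.074,-0.385],"yaw":-0.155}], gripper=0)

```text
t: 0.72
tool_pos: [0.3629, 0.3182, 0.28]
orientation: [-1.569, 0.126, -0.125]
force: [1.4, 0.2, 0.0]
opening: 0.0473
```

```bash
python3 -c "
from h import *
to(F(0,.035,.30))"
```

```text
t 0.72 pos [0.3629 0.3182 0.28  ] fix [-0.2246  0.2728] F [1.4 0.2 0. ] open 0.047
shift tool [ 0.2244 -0.0197 -0.2381]
tool y [-0.001 -0.002 -1.   ] z [ 0.159  0.987 -0.002] q6 -0.7969785409590721
```

Call:
carry_out(increments=[{"linear":[0.224,-0.02,-0.238]},{"linear":[0.224,-0.02,-0.238]},{"linear":[0.224,-0.02,-0.238]},{"linear":[0.224,-0.02,-0.238]},{"linear":[0.224,-0.02,-0.238]}])

```text
$.increments[0]: bad value
```

```bash
python3 -c "
from h import *
to(F(0,.035,.30))"
```

```text
t 0.72 pos [0.3629 0.3182 0.28  ] fix [-0.2246  0.2728] F [1.4 0.2 0. ] open 0.047
shift tool [ 0.2244 -0.0197 -0.2381]
tool y [-0.001 -0.002 -1.   ] z [ 0.159  0.987 -0.002] q6 -0.7969785409590721
```

Call:
carry_out(increments=[{"linear":[0.04,-0.02,-0.045],"yaw":0},{"linear":[0.085,-0.02,-0.09],"yaw":0},{"linear":[0.13,-0.02,-0.14],"yaw":0},{"linear":[0.17,-0.02,-0.185],"yaw":0},{"linear":[0.215,-0.02,-0.23],"yaw":0}])

```text
t: 1.35
tool_pos: [0.535, 0.0609, 0.3]
orientation: [-1.569, 0.126, -0.125]
force: [0.6, -0.2, -0.5]
opening: 0.0011
```

```bash
python3 -c "
from h import *
to(F(0,.035,.197))"
```

```text
t 1.35 pos [0.535  0.0609 0.3   ] fix [-0.0136  0.0464] F [ 0.6 -0.2 -0.5] open 0.001
shift tool [ 0.0136  0.103  -0.0112]
tool y [-0.001 -0.001 -1.   ] z [ 0.159  0.987 -0.002] q6 -1.3919261322040057
```

Call:
carry_out(increments=[{"linear":[0.0136,0.0,-0.015],"yaw":0},{"linear":[0.0136,0.04,-0.015],"yaw":0},{"linear":[0.0136,0.08,-0.015],"yaw":0},{"linear":[0.0136,0.102,-0.015],"yaw":0},{"linear":[0.0136,0.102,-0.015],"yaw":0}])

```text
t: 1.98
tool_pos: [0.544, 0.0444, 0.1956]
orientation: [-1.569, 0.13, -0.121]
force: [-0.4, 0.4, 1.2]
opening: 0.0004
```

Run:
```python
from h import *
to(F(0,.145,.198))
cv2.imwrite("pics/s1.png",robot.read_camera("scene"))
crop("s","pics/s1.png",230,130,400,300,4,"pics/s1c.png")
```

```text
t 1.98 pos [0.544  0.0444 0.1956] fix [-0.0021  0.0315] F [-0.4  0.4  1.2] open 0.0
shift tool [ 0.0022 -0.0027  0.1135]
tool y [-0.006 -0.001 -1.   ] z [ 0.159  0.987 -0.002] q6 -1.4230155558950806
```

View pics/s1c.png

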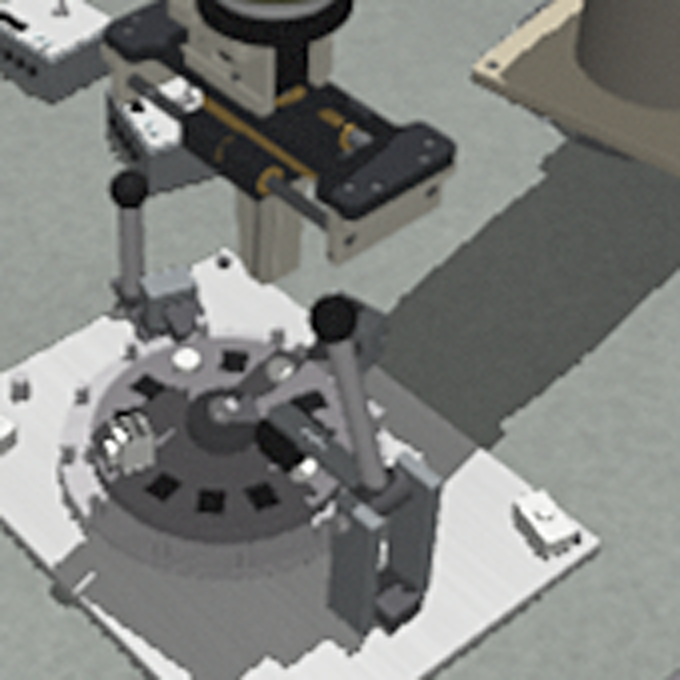

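The closed fingertips (crop 265,265) are on the dial side of the probe knob (crop 335,318) with clear air between them, so I'll push +y.

Call:
carry_out(increments=[{"linear":[0.002,-0.002,0.015],"yaw":0},{"linear":[0.002,-0.002,0.03],"yaw":0},{"linear":[0.002,-0.004,0.045],"yaw":0},{"linear":[0.002,-0.006,0.06],"yaw":0},{"linear":[0.002,-0.006,0.075],"yaw":0}])

```text
t: 2.65
tool_pos: [0.5623, 0.1193, 0.2106]
orientation: [-1.568, 0.119, -0.131]
force: [1.4, -3.1, 9.3]
opening: 0.0006
```

Run:
```python
from h import *
to(F(0,.143,.2))
```

```text
t 2.65 pos [0.5623 0.1193 0.2106] fix [0.0041 0.1083] F [ 1.4 -3.1  9.3] open 0.001
shift tool [-0.0041  0.0106  0.0347]
tool y [ 0.008 -0.001 -1.   ] z [0.158 0.987 0.   ] q6 -1.2904511686656013
```

Run:
```python
from h import *
st()
cv2.imwrite("pics/s2.png",robot.read_camera("scene"))
crop("s","pics/s2.png",230,130,400,300,4,"pics/s2c.png")
st()
```

```text
t 2.65 pos [0.5623 0.1193 0.2106] fix [0.0041 0.1083] F [ 1.4 -3.1  9.3] open 0.001
t 2.7 pos [0.5621 0.1211 0.209 ] fix [0.0035 0.1101] F [ 0.4 -1.2  3.6] open 0.0
```

View pics/s2c.png

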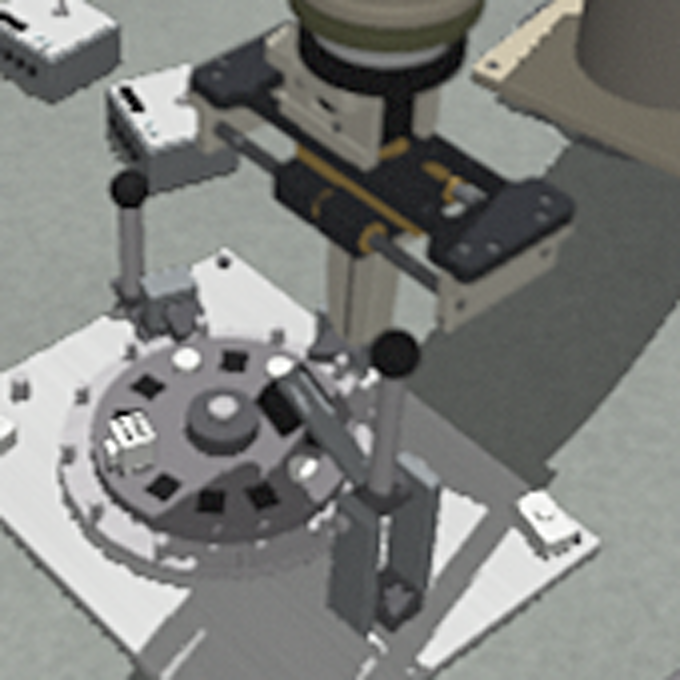

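Handle is about midway (knob at crop 395,352) and the fingers are still behind it. I'll continue the push.

Call:
carry_out(increments=[{"linear":[-0.003,0.002,0.01],"yaw":0},{"linear":[-0.003,0.005,0.02],"yaw":0},{"linear":[-0.003,0.008,0.028],"yaw":0},{"linear":[-0.003,0.01,0.034],"yaw":0},{"linear":[-0.003,0.01,0.036],"yaw":0}])

```text
t: 3.32
tool_pos: [0.5643, 0.1569, 0.198]
orientation: [-1.568, 0.121, -0.128]
force: [-1.5, -5.8, 0.4]
opening: 0.0006
```

Run:
```python
from h import *
st()
cv2.imwrite("pics/s3.png",robot.read_camera("scene"))
crop("s","pics/s3.png",230,130,400,300,4,"pics/s3c.png")
to(F(0,.143,.2))
```

```text
t 3.33 pos [0.5643 0.1569 0.198 ] fix [0.     0.1457] F [-1.5 -5.8  0.4] open 0.001
t 3.38 pos [0.5643 0.1567 0.198 ] fix [0.     0.1456] F [-1.3 -2.8  0.1] open 0.0
shift tool [-0.     -0.002  -0.0026]
tool y [ 0.004 -0.001 -1.   ] z [ 0.158  0.987 -0.001] q6 -1.227607389030468
```

View pics/s3c.png

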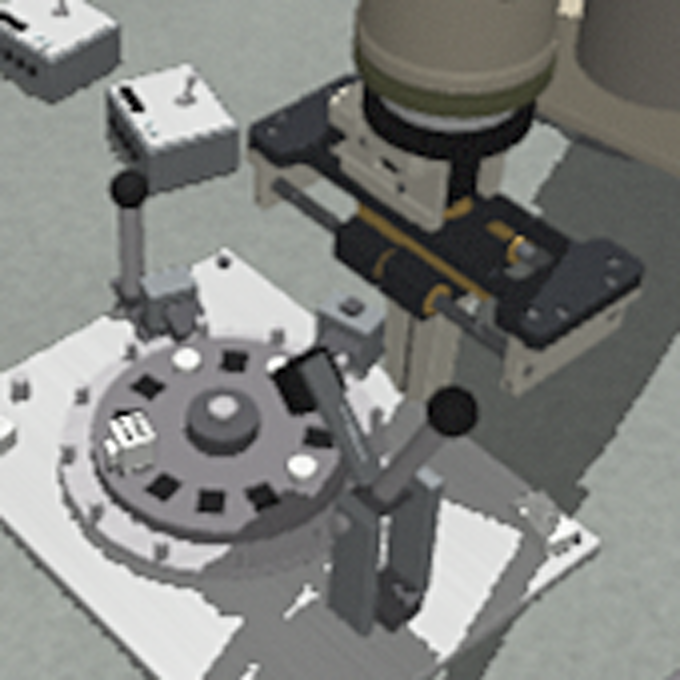

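Run:
```python
from h import *
for y in(.165,.173,.18): print(proj("scene",F(0,y,.196)))
i=cv2.imread("pics/s3.png")[220:245,330:360]; m=(i.max(2)<30).astype(np.uint8); k,l,s,c=cv2.connectedComponentsWithStats(m);j=1+np.argmax(s[1:,4]);print(c[j]+[330,220])
to(F(0,.12,.30)); to(F(-.095,-.15,.25)); to(F(-.095,-.15,.1))
```

```text
[340.06962019 230.13901684]
[342.9933896  232.39457016]
[345.57605105 234.38697441]
[342.79268293 232.41463415]
t 3.38 pos [0.5643 0.1567 0.198 ] fix [0.     0.1456] F [-1.3 -2.8  0.1] open 0.0
shift tool [ 0.0004 -0.102  -0.0257]
tool y [ 0.004 -0.001 -1.   ] z [ 0.158  0.987 -0.001] q6 -1.227607389030468
t 3.38 pos [0.5643 0.1567 0.198 ] fix [0.     0.1456] F [-1.3 -2.8  0.1] open 0.0
shift tool [-0.0955 -0.0523 -0.2954]
tool y [ 0.004 -0.001 -1.   ] z [ 0.158  0.987 -0.001] q6 -1.227607389030468
t 3.38 pos [0.5643 0.1567 0.198 ] fix [0.     0.1456] F [-1.3 -2.8  0.1] open 0.0
shift tool [-0.0961  0.0977 -0.2953]
tool y [ 0.004 -0.001 -1.   ] z [ 0.158  0.987 -0.001] q6 -1.227607389030468
```

The knob's pixel matches the prediction for y = 173 mm, so the arm is fully up. Now to the lever.

Call:
carry_out(increments=[{"linear":[0,-0.02,-0.015],"yaw":0},{"linear":[-0.02,-0.06,-0.05],"yaw":0},{"linear":[-0.04,-0.07,-0.1],"yaw":0},{"linear":[-0.06,-0.07,-0.155],"yaw":0},{"linear":[-0.08,-0.07,-0.21],"yaw":0}])

```text
t: 4.0
tool_pos: [0.4509, -0.0397, 0.2696]
orientation: [-1.568, 0.119, -0.13]
force: [0.4, -1.0, 0.6]
opening: 0.0004
```

Run:
```python
from h import *
to(F(-.095,-.155,.1))
```

```text
t 4.0 pos [ 0.4509 -0.0397  0.2696] fix [-0.0805 -0.0665] F [ 0.4 -1.   0.6] open 0.0
shift tool [-0.016   0.1695 -0.0884]
tool y [ 0.007 -0.002 -1.   ] z [ 0.157  0.988 -0.   ] q6 -1.613918954109795
```

Call:
carry_out(increments=[{"linear":[-0.016,0.0,-0.05],"yaw":0},{"linear":[-0.016,0.05,-0.088],"yaw":0},{"linear":[-0.016,0.1,-0.088],"yaw":0},{"linear":[-0.016,0.15,-0.088],"yaw":0},{"linear":[-0.016,0.169,-0.088],"yaw":0}])

```text
t: 4.62
tool_pos: [0.4205, -0.1245, 0.0985]
orientation: [-1.567, 0.122, -0.128]
force: [-0.1, 0.2, 0.7]
opening: 0.0008
```

Run:
```python
from h import *
to(F(-.07,-.155,.1)); to(F(.03,-.155,.1))
cv2.imwrite("pics/s4.png",robot.read_camera("scene"))
cv2.imwrite("pics/t4.png",robot.read_camera("top"))
crop("s","pics/s4.png",230,130,400,300,4,"pics/s4c.png")
```

```text
t 4.62 pos [ 0.4205 -0.1245  0.0985] fix [-0.0969 -0.155 ] F [-0.1  0.2  0.7] open 0.001
shift tool [ 0.0269 -0.0014 -0.0001]
tool y [ 0.004  0.    -1.   ] z [0.159 0.987 0.001] q6 -1.8182745644371914
t 4.62 pos [ 0.4205 -0.1245  0.0985] fix [-0.0969 -0.155 ] F [-0.1  0.2  0.7] open 0.001
shift tool [ 0.1269 -0.001  -0.0002]
tool y [ 0.004  0.    -1.   ] z [0.159 0.987 0.001] q6 -1.8182745644371914
```

View pics/s4c.png

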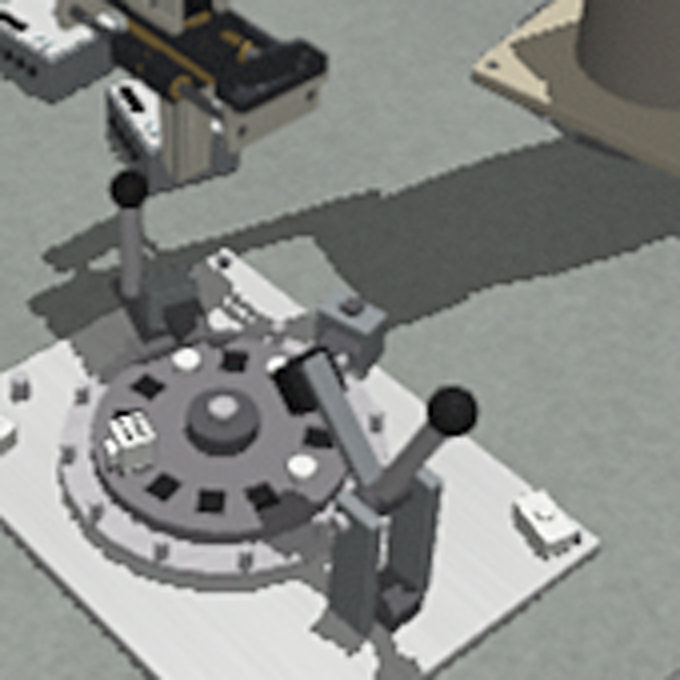

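Call:
carry_out(increments=[{"linear":[0.015,-0.001,0],"yaw":0},{"linear":[0.028,-0.001,0],"yaw":0},{"linear":[0.043,-0.001,0],"yaw":0},{"linear":[0.058,-0.001,0],"yaw":0},{"linear":[0.073,-0.001,0],"yaw":0}])

```text
t: 5.35
tool_pos: [0.493, -0.1374, 0.1025]
orientation: [-1.568, 0.122, -0.128]
force: [-6.0, -3.9, 1.6]
opening: 0.0006
```

Run:
```python
from h import *
to(F(.03,-.155,.1))
```

```text
t 5.35 pos [ 0.493  -0.1374  0.1025] fix [-0.0233 -0.1561] F [-6.  -3.9  1.6] open 0.001
shift tool [0.0533 0.0027 0.0011]
tool y [ 0.004 -0.002 -1.   ] z [ 0.159  0.987 -0.001] q6 -1.7832391230474
```

Call:
carry_out(increments=[{"linear":[0.015,0.002,0.001],"yaw":0},{"linear":[0.03,0.002,0.001],"yaw":0},{"linear":[0.043,0.002,0.001],"yaw":0},{"linear":[0.053,0.002,0.001],"yaw":0},{"linear":[0.056,0.002,0.001],"yaw":0}])

```text
t: 5.98
tool_pos: [0.5469, -0.1444, 0.1022]
orientation: [-1.566, 0.126, -0.124]
force: [-18.0, 7.4, 9.4]
opening: 0.0004
```

Run:
```python
from h import *
st()
cv2.imwrite("pics/s5.png",robot.read_camera("scene"))
cv2.imwrite("pics/t5.png",robot.read_camera("top"))
crop("s","pics/s5.png",230,130,400,300,4,"pics/s5c.png")
print(proj("scene",F(.0494,-.152,.105)))
to(F(-.09,-.155,.1))
```

```text
t 5.97 pos [ 0.5469 -0.1444  0.1022] fix [ 0.031  -0.1544] F [-18.    7.4   9.4] open 0.0
[230.03340867 193.7296325 ]
t 6.08 pos [ 0.5466 -0.1444  0.1022] fix [ 0.0307 -0.1545] F [-12.7   6.7   6.8] open 0.0
shift tool [-0.1207  0.0023 -0.0004]
tool y [-0.001  0.001 -1.   ] z [0.158 0.987 0.001] q6 -1.7612451153736508
```

View pics/s5c.png

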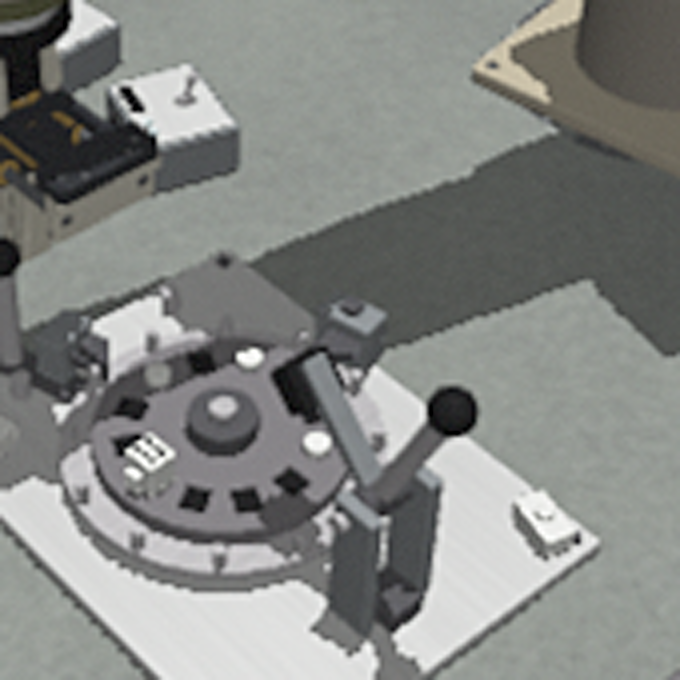

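The lever is at its stop: 18 N and the knob sits at its predicted pixel. The dial has advanced too, so I'll retreat and let the lever spring home.

Call:
carry_out(increments=[{"linear":[-0.02,0.002,0],"yaw":0},{"linear":[-0.045,0.002,0],"yaw":0},{"linear":[-0.07,0.002,0],"yaw":0},{"linear":[-0.097,0.002,0],"yaw":0},{"linear":[-0.122,0.002,0],"yaw":0}])

```text
t: 6.7
tool_pos: [0.4266, -0.1257, 0.1029]
orientation: [-1.567, 0.123, -0.127]
force: [0.1, 0.5, 0.2]
opening: 0.0006
```

```bash
cat > look.py <<'E'
import sys
from h import *
k=sys.argv[1]
t=robot.read_camera("top");s=robot.read_camera("scene")
cv2.imwrite(f"pics/t{k}.png",t);cv2.imwrite(f"pics/s{k}.png",s)
a=cv2.resize(t[175:275,195:320],None,fx=4,fy=4,interpolation=cv2.INTER_CUBIC)[:400]
b=cv2.resize(s[160:285,215:325],None,fx=3.2,fy=3.2,interpolation=cv2.INTER_CUBIC)[:400]
b=cv2.copyMakeBorder(b,0,400-b.shape[0] if b.shape[0]<400 else 0,0,0,cv2.BORDER_CONSTANT)[:400,:300]
cv2.imwrite(f"pics/l{k}.png",np.hstack([a,b]))
E
python3 - <<'E'
from h import *
to(F(-.09,-.155,.1)); to(F(.03,-.155,.1))
E
python3 look.py 6
```

```text
t 6.7 pos [ 0.4266 -0.1257  0.1029] fix [-0.0908 -0.1552] F [0.1 0.5 0.2] open 0.001
shift tool [0.0008 0.0029 0.0002]
tool y [ 0.002  0.    -1.   ] z [0.159 0.987 0.   ] q6 -1.814443748220415
t 6.7 pos [ 0.4266 -0.1257  0.1029] fix [-0.0908 -0.1552] F [0.1 0.5 0.2] open 0.001
shift tool [1.208e-01 3.200e-03 1.000e-04]
tool y [ 0.002  0.    -1.   ] z [0.159 0.987 0.   ] q6 -1.814443748220415
```

View pics/l6.png

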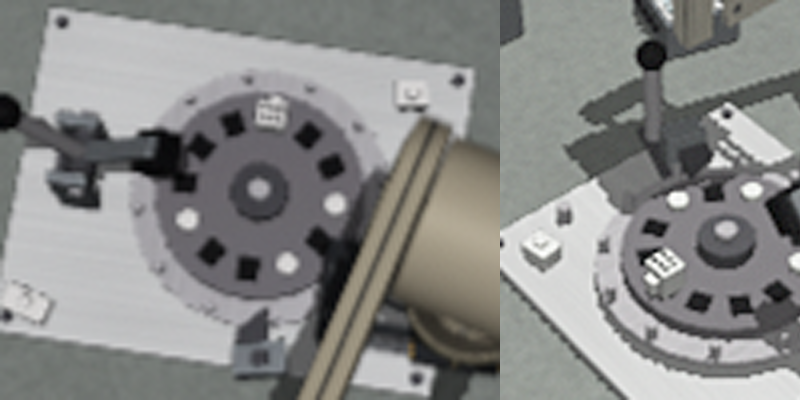

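```bash
cat >> h.py <<'E'
def ang(u,v):
    X=ray("top",u,v,.065)[:2]-O; print("conn fix",(X@ex).round(4),(X@ey).round(4),"short deg",90-np.degrees(np.arctan2(X@ey,X@ex)))
def nests(k):
    im=cv2.imread(f"pics/t{k}.png"); m=(im.max(2)<45).astype(np.uint8)
    n,l,s,c=cv2.connectedComponentsWithStats(m)
    for j in range(1,n):
        if s[j,4]<10 or s[j,4]>60: continue
        X=ray("top",*c[j],.041)[:2]-O
        if .045<np.linalg.norm(X)<.07: print("nest",np.linalg.norm(X).round(4),(90-np.degrees(np.arctan2(X@ey,X@ex))).round(1),end="; ")
    print()
E
python3 - <<'E'
from h import *
ang(185+417/5,170+173/5); nests(0)
ang(195+270/4,175+112/4); nests(6)
E
```

```text
conn fix 0.0564 -0.0181 short deg 107.8483781795533[ WARN:0@0.839] global loadsave.cpp:275 findDecoder imread_('pics/t0.png'): can't open/read file: check file path/integrity
Traceback (most recent call last):
  File "h.py", line 34, in nests
    im=cv2.imread(f"pics/t{k}.png"); m=(im.max(2)<45).astype(np.uint8)
                                        ^^^^^^
AttributeError: 'NoneType' object has no attribute 'max'
```

```bash
cp pics/top0.png pics/t0.png
python3 - <<'E'
from h import *
ang(185+417/5,170+173/5); nests(0)
ang(195+270/4,175+112/4); nests(6)
E
```

```text
conn fix 0.0564 -0.0181 short deg 107.8483781795533
nest 0.0592 77.3; nest 0.0591 47.2; nest 0.0583 136.1; nest 0.0607 5.9; nest 0.0584 165.7; nest 0.058 -41.3; nest 0.0572 226.8; nest 0.0571 -71.9; 
conn fix 0.0586 0.0002 short deg 89.83364758350372
nest 0.0594 60.5; nest 0.0586 119.4; nest 0.0583 148.8; nest 0.0568 -58.5; nest 0.0572 -89.9;
```

Connector now about 90° short, lever home, so three more strokes, checking each one.

Call:
carry_out(increments=[{"linear":[0.015,0.002,0],"yaw":0},{"linear":[0.03,0.002,0],"yaw":0},{"linear":[0.045,0.002,0],"yaw":0},{"linear":[0.06,0.002,0],"yaw":0},{"linear":[0.075,0.002,0],"yaw":0}])

```text
t: 7.42
tool_pos: [0.5002, -0.1389, 0.1018]
orientation: [-1.568, 0.126, -0.126]
force: [-5.5, -3.9, 2.2]
opening: 0.0006
```

Run:
```python
from h import *
to(F(.031,-.155,.1))
```

```text
t 7.42 pos [ 0.5002 -0.1389  0.1018] fix [-0.016  -0.1565] F [-5.5 -3.9  2.2] open 0.001
shift tool [0.047  0.0018 0.0015]
tool y [ 0.    -0.001 -1.   ] z [ 0.16   0.987 -0.001] q6 -1.778949821048006
```

Call:
carry_out(increments=[{"linear":[0.013,0.002,0.001],"yaw":0},{"linear":[0.026,0.002,0.001],"yaw":0},{"linear":[0.038,0.002,0.001],"yaw":0},{"linear":[0.046,0.002,0.001],"yaw":0},{"linear":[0.049,0.002,0.001],"yaw":0}])

```text
t: 8.05
tool_pos: [0.5472, -0.1444, 0.1006]
orientation: [-1.566, 0.13, -0.121]
force: [-22.4, 10.0, 15.5]
opening: 0.0005
```

Call:
carry_out(increments=[{"linear":[-0.02,0.002,0],"yaw":0},{"linear":[-0.045,0.002,0],"yaw":0},{"linear":[-0.07,0.002,0],"yaw":0},{"linear":[-0.097,0.002,0],"yaw":0},{"linear":[-0.122,0.002,0],"yaw":0}])

```text
t: 8.68
tool_pos: [0.4276, -0.1256, 0.1013]
orientation: [-1.566, 0.128, -0.123]
force: [0.5, 0.4, 1.7]
opening: 0.0001
```

```bash
python3 look.py 7
python3 - <<'E'
from h import *
nests(7)
to(F(.031,-.155,.1))
E
```

```text
nest 0.0589 90.1; nest 0.0586 119.4; nest 0.0574 179.3; nest 0.0581 -28.6; nest 0.0568 240.2; nest 0.0572 -89.9; 
t 8.78 pos [ 0.4266 -0.1253  0.1007] fix [-0.0908 -0.1548] F [0.6 0.4 0.1] open 0.0
shift tool [ 0.1218  0.0002 -0.0002]
tool y [-0.004  0.001 -1.   ] z [0.159 0.987 0.001] q6 -1.811336592413979
```

View pics/l7.png

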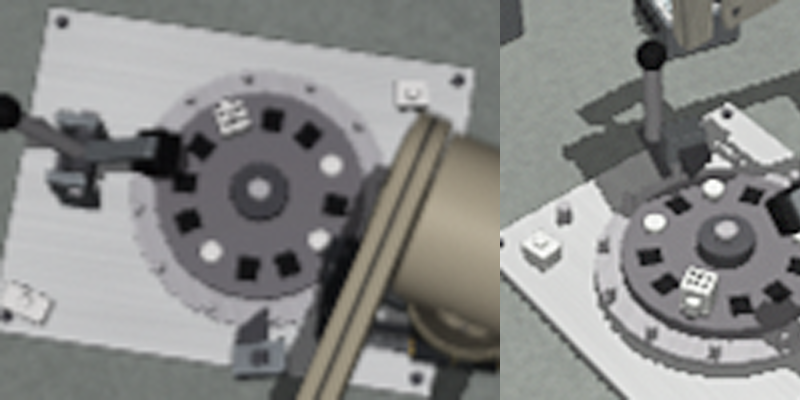

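The dial moved exactly one tooth: the connector is at crop (232,117), about 60° short, and the lever is home. Third stroke next.

Call:
carry_out(increments=[{"linear":[0.015,0,0],"yaw":0},{"linear":[0.03,0,0],"yaw":0},{"linear":[0.045,0,0],"yaw":0},{"linear":[0.06,0,0],"yaw":0},{"linear":[0.075,0,0],"yaw":0}])

```text
t: 9.4
tool_pos: [0.5017, -0.1388, 0.1013]
orientation: [-1.568, 0.13, -0.122]
force: [-8.0, -3.7, 3.0]
opening: 0.0007
```

Run:
```python
from h import *
to(F(.031,-.155,.1))
```

```text
t 9.4 pos [ 0.5017 -0.1388  0.1013] fix [-0.0146 -0.1561] F [-8.  -3.7  3. ] open 0.001
shift tool [0.0456 0.0011 0.0011]
tool y [-0.005 -0.    -1.   ] z [ 0.16   0.987 -0.001] q6 -1.7764010798657515
```

Call:
carry_out(increments=[{"linear":[0.013,0.001,0.001],"yaw":0},{"linear":[0.026,0.001,0.001],"yaw":0},{"linear":[0.037,0.001,0.001],"yaw":0},{"linear":[0.044,0.001,0.001],"yaw":0},{"linear":[0.047,0.001,0.001],"yaw":0}])

```text
t: 10.02
tool_pos: [0.5472, -0.144, 0.1004]
orientation: [-1.565, 0.134, -0.117]
force: [-21.2, 9.3, 16.0]
opening: 0.0003
```

Call:
carry_out(increments=[{"linear":[-0.02,0,0],"yaw":0},{"linear":[-0.045,0,0],"yaw":0},{"linear":[-0.07,0,0],"yaw":0},{"linear":[-0.097,0,0],"yaw":0},{"linear":[-0.122,0,0],"yaw":0}])

```text
t: 10.65
tool_pos: [0.4279, -0.1251, 0.1031]
orientation: [-1.566, 0.132, -0.12]
force: [-0.2, -0.4, 0.7]
opening: 0.0004
```

```bash
python3 look.py 8
python3 - <<'E'
from h import *
nests(8)
to(F(.031,-.155,.1))
E
```

```text
nest 0.0594 60.5; nest 0.0589 90.1; nest 0.0583 148.5; nest 0.0581 -28.6; nest 0.0565 -58.6; nest 0.0567 240.5; 
t 10.75 pos [ 0.4269 -0.1248  0.1027] fix [-0.0906 -0.1543] F [ 0.7 -1.   0.1] open 0.001
shift tool [ 0.1216  0.0015 -0.0007]
tool y [-0.009  0.002 -1.   ] z [0.16  0.987 0.001] q6 -1.8084012384365789
```

View pics/l8.png

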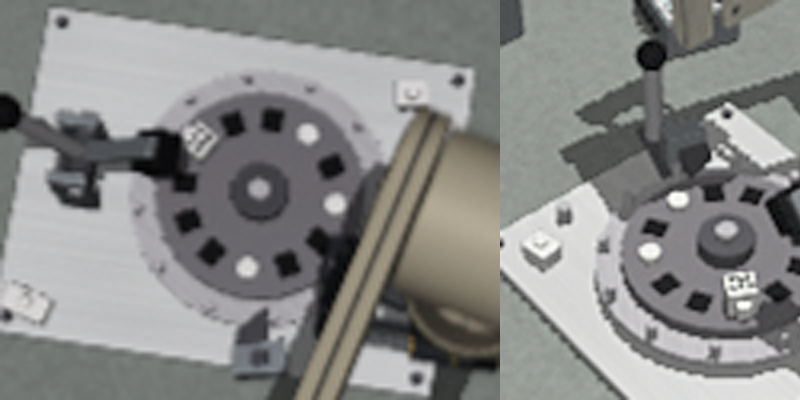

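The connector is at crop (198,138), about 30° short, and the lever is home. One more stroke.

Call:
carry_out(increments=[{"linear":[0.015,0.001,0],"yaw":0},{"linear":[0.03,0.001,0],"yaw":0},{"linear":[0.045,0.001,0],"yaw":0},{"linear":[0.06,0.001,0],"yaw":0},{"linear":[0.075,0.001,0],"yaw":0}])

```text
t: 11.38
tool_pos: [0.5022, -0.1382, 0.1015]
orientation: [-1.567, 0.135, -0.119]
force: [-6.5, -2.6, 3.1]
opening: 0.0007
```

Run:
```python
from h import *
to(F(.031,-.155,.1))
```

```text
t 11.38 pos [ 0.5022 -0.1382  0.1015] fix [-0.0141 -0.1554] F [-6.5 -2.6  3.1] open 0.001
shift tool [0.0452 0.001  0.0005]
tool y [-0.01   0.001 -1.   ] z [ 0.16   0.987 -0.001] q6 -1.7738333628787482
```

Call:
carry_out(increments=[{"linear":[0.013,0.001,0],"yaw":0},{"linear":[0.026,0.001,0],"yaw":0},{"linear":[0.037,0.001,0],"yaw":0},{"linear":[0.044,0.001,0],"yaw":0},{"linear":[0.047,0.001,0],"yaw":0}])

```text
t: 12.0
tool_pos: [0.5474, -0.1443, 0.0999]
orientation: [-1.564, 0.14, -0.113]
force: [-24.2, 8.6, 18.1]
opening: 0.0008
```

Call:
carry_out(increments=[{"linear":[-0.02,0,0],"yaw":0},{"linear":[-0.045,0,0],"yaw":0},{"linear":[-0.07,0,0],"yaw":0},{"linear":[-0.097,0,0],"yaw":0},{"linear":[-0.122,0,0],"yaw":0}])

```text
t: 12.62
tool_pos: [0.4283, -0.1253, 0.1032]
orientation: [-1.565, 0.138, -0.114]
force: [0.6, 0.1, 1.4]
opening: 0.0003
```

```bash
python3 look.py 9
python3 - <<'E'
from h import *
nests(9); st()
E
```

```text
nest 0.0594 60.5; nest 0.0586 119.4; nest 0.0581 179.6; nest 0.0584 -28.5; nest 0.0568 -58.5; nest 0.0572 -89.9; 
t 12.72 pos [ 0.4273 -0.125   0.1027] fix [-0.0902 -0.1544] F [ 0.6  0.5 -0.2] open 0.0
```

View pics/l9.png

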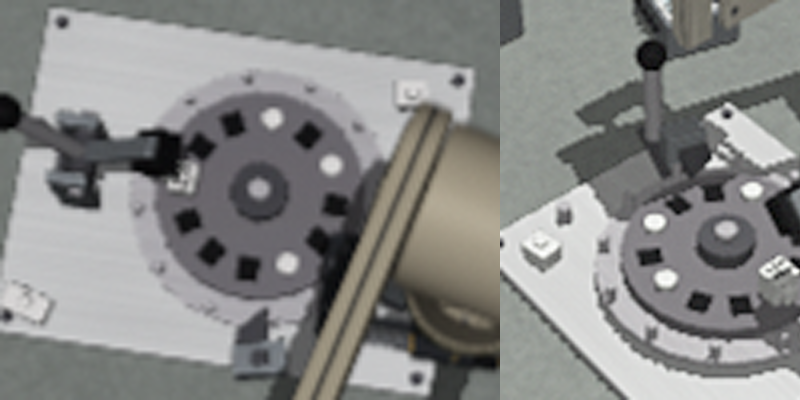

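The connector (crop 183,178) is under the raised probe block, the neighbouring nests sit within 1° of tooth positions, and the lever is home. Next I'll lift and go round behind the probe knob.

Call:
carry_out(increments=[{"linear":[0,-0.05,0],"yaw":0},{"linear":[0,-0.11,0],"yaw":0},{"linear":[0,-0.17,0.01],"yaw":0},{"linear":[0.015,-0.2,0.06],"yaw":0},{"linear":[0.03,-0.2,0.11],"yaw":0}])

```text
t: 13.35
tool_pos: [0.482, -0.0215, 0.3075]
orientation: [-1.565, 0.133, -0.122]
force: [0.3, 1.2, -0.4]
opening: 0.0004
```

Run:
```python
from h import *
to(F(0,.23,.3))
```

```text
t 13.35 pos [ 0.482  -0.0215  0.3075] fix [-0.0528 -0.0435] F [ 0.3  1.2 -0.4] open 0.0
shift tool [0.0522 0.0076 0.2736]
tool y [-0.007  0.003 -1.   ] z [0.162 0.987 0.002] q6 -1.560020809932007
```

Call:
carry_out(increments=[{"linear":[0.01,0,0.055],"yaw":0},{"linear":[0.02,0,0.11],"yaw":0},{"linear":[0.03,0,0.165],"yaw":0},{"linear":[0.04,0,0.22],"yaw":0},{"linear":[0.052,0,0.274],"yaw":0}])

```text
t: 13.98
tool_pos: [0.58, 0.2435, 0.3081]
orientation: [-1.564, 0.131, -0.124]
force: [0.5, -0.7, 0.6]
opening: 0.0006
```

Run:
```python
from h import *
to(F(0,.23,.197))
```

```text
t 13.97 pos [0.58   0.2435 0.3081] fix [0.0016 0.2337] F [ 0.5 -0.7  0.6] open 0.001
shift tool [-0.0011  0.1111 -0.0041]
tool y [-0.004  0.004 -1.   ] z [0.162 0.987 0.003] q6 -1.0946824459402478
```

Call:
carry_out(increments=[{"linear":[0,0.04,0],"yaw":0},{"linear":[-0.001,0.08,0],"yaw":0},{"linear":[-0.001,0.108,0],"yaw":0},{"linear":[-0.001,0.11,-0.003],"yaw":0},{"linear":[-0.001,0.11,-0.01],"yaw":0}])

```text
t: 14.6
tool_pos: [0.5782, 0.2345, 0.1994]
orientation: [-1.563, 0.129, -0.125]
force: [0.1, -0.1, -0.0]
opening: 0.0007
```

Run:
```python
from h import *
to(F(0,.116,.197))
```

```text
t 14.6 pos [0.5782 0.2345 0.1994] fix [0.0013 0.2246] F [ 0.1 -0.1 -0. ] open 0.001
shift tool [-0.0011  0.002  -0.1086]
tool y [-0.002  0.004 -1.   ] z [0.161 0.987 0.004] q6 -1.108747857511302
```

Call:
carry_out(increments=[{"linear":[-0.001,0.001,-0.014],"yaw":0},{"linear":[-0.001,0,-0.027],"yaw":0},{"linear":[-0.001,-0.002,-0.04],"yaw":0},{"linear":[-0.001,-0.004,-0.053],"yaw":0},{"linear":[-0.001,-0.004,-0.066],"yaw":0}])

```text
t: 15.22
tool_pos: [0.5684, 0.1697, 0.2076]
orientation: [-1.56, 0.124, -0.13]
force: [0.2, 1.7, 2.5]
opening: 0.0004
```

Run:
```python
from h import *
to(F(0,.116,.198))
```

```text
t 15.22 pos [0.5684 0.1697 0.2076] fix [0.002 0.159] F [0.2 1.7 2.5] open 0.0
shift tool [-0.002   0.0092 -0.0431]
tool y [ 0.005  0.007 -1.   ] z [0.161 0.987 0.007] q6 -1.209327974661592
```

Call:
carry_out(increments=[{"linear":[-0.002,0.002,-0.011],"yaw":0},{"linear":[-0.002,0.005,-0.022],"yaw":0},{"linear":[-0.002,0.008,-0.032],"yaw":0},{"linear":[-0.002,0.01,-0.04],"yaw":0},{"linear":[-0.002,0.01,-0.043],"yaw":0}])

```text
t: 15.85
tool_pos: [0.559, 0.1271, 0.1963]
orientation: [-1.56, 0.125, -0.129]
force: [-0.1, 1.0, -1.1]
opening: 0.0007
```

Run:
```python
from h import *
st();s=robot.read_camera("scene");cv2.imwrite("pics/s10.png",s)
crop("s","pics/s10.png",230,130,400,300,4,"pics/s10c.png")
for y in (.083,.087,.091,.095): print(proj("scene",F(0,y,.196)))
st()
```

```text
t 15.85 pos [0.559  0.1271 0.1963] fix [-0.0005  0.1155] F [-0.1  1.  -1.1] open 0.001
[311.71403286 208.26398838]
[313.03255408 209.28116672]
[314.35741398 210.30323505]
[315.68865835 211.33022872]
t 15.9 pos [0.5591 0.127  0.1965] fix [-0.0003  0.1154] F [-0.9  0.4 -0.2] open 0.001
```

View pics/s10c.png

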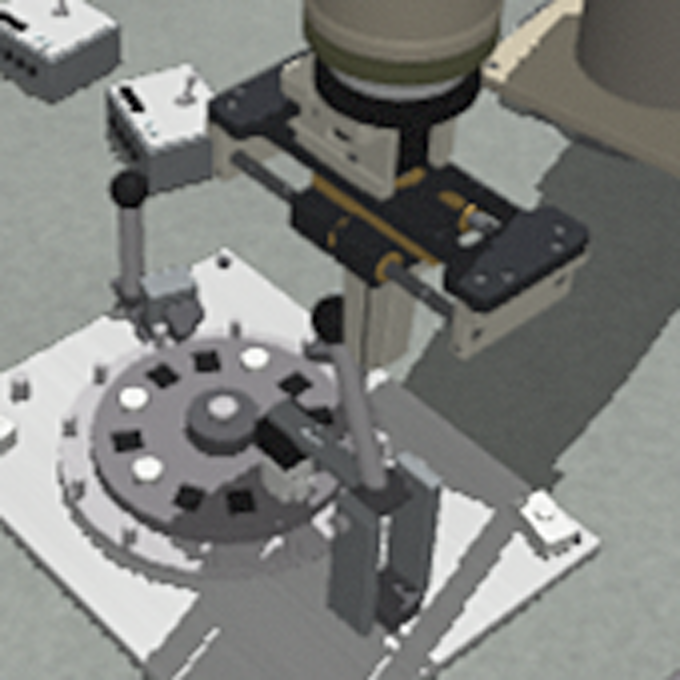

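The knob is nearly down but contact force is about zero. I'll press a few mm further until the stop is felt.

Call:
carry_out(increments=[{"linear":[0,0,-0.003],"yaw":0},{"linear":[0,0,-0.005],"yaw":0},{"linear":[0,0,-0.005],"yaw":0}])

```text
t: 16.27
tool_pos: [0.5587, 0.125, 0.1966]
orientation: [-1.556, 0.123, -0.129]
force: [3.6, 12.8, -2.7]
opening: 0.0003
```

Run:
```python
from h import *
st()
```

```text
t 16.27 pos [0.5587 0.125  0.1966] fix [-0.0004  0.1134] F [ 3.6 12.8 -2.7] open 0.0
```

Stop felt (13 N). Backing off, rising and checking.

Call:
carry_out(increments=[{"linear":[0,0,0.02],"yaw":0},{"linear":[0,-0.03,0.03],"yaw":0},{"linear":[-0.03,-0.09,0.03],"yaw":0},{"linear":[-0.08,-0.1,0.01],"yaw":0},{"linear":[-0.13,-0.1,-0.02],"yaw":0}])

```text
t: 16.9
tool_pos: [0.4263, 0.1256, 0.2982]
orientation: [-1.555, 0.119, -0.131]
force: [-0.4, -1.5, 0.7]
opening: 0.0007
```

```bash
python3 look.py 11
python3 - <<'E'
from h import *
crop("s","pics/s11.png",230,150,400,300,4,"pics/s11c.png")
i=cv2.imread("pics/s11.png")[200:220,303:324]; m=(i.max(2)<30).astype(np.uint8); k,l,s,c=cv2.connectedComponentsWithStats(m);j=1+np.argmax(s[1:,4]);print(c[j]+[303,200],"pred",proj("scene",F(0,.087,.196)), "orig 312.69 211.15")
to([.4145,-.3841,.25])
E
```

```text
[312.625 211.075] pred [313.03255408 209.28116672] orig 312.69 211.15
t 17.0 pos [0.4226 0.1243 0.296 ] fix [-0.1347  0.091 ] F [0.4 0.6 0.3] open 0.0
shift tool [ 0.0729  0.0407 -0.5037]
tool y [ 0.004  0.01  -1.   ] z [0.159 0.987 0.011] q6 -1.248158835713727
```

View pics/s11c.png

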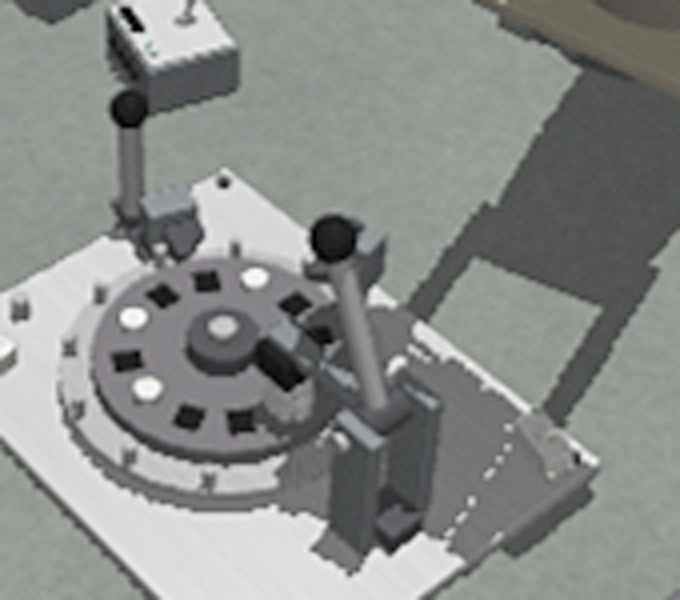

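The probe knob is back at its original "down" pixel (312.6,211.1), with the connector under the probe block. On to the toggle.

Call:
carry_out(increments=[{"linear":[0.015,0,-0.055],"yaw":0},{"linear":[0.03,0,-0.11],"yaw":0},{"linear":[0.04,0,-0.165],"yaw":0},{"linear":[0.05,0,-0.22],"yaw":0},{"linear":[0.055,0,-0.275],"yaw":0}])

```text
t: 17.62
tool_pos: [0.4337, -0.1576, 0.2933]
orientation: [-1.557, 0.122, -0.128]
force: [1.9, 0.6, 0.3]
opening: 0.0004
```

Run:
```python
from h import *
to([.4145,-.3841,.25])
```

```text
t 17.62 pos [ 0.4337 -0.1576  0.2933] fix [-0.0786 -0.1856] F [1.9 0.6 0.3] open 0.0
shift tool [ 0.017   0.041  -0.2271]
tool y [ 0.005  0.01  -1.   ] z [0.159 0.987 0.011] q6 -1.8786161834444113
```

Call:
carry_out(increments=[{"linear":[0.005,0,-0.055],"yaw":0},{"linear":[0.01,0,-0.11],"yaw":0},{"linear":[0.015,0,-0.165],"yaw":0},{"linear":[0.017,0.02,-0.215],"yaw":0},{"linear":[0.017,0.04,-0.227],"yaw":0}])

```text
t: 18.25
tool_pos: [0.4144, -0.3867, 0.2497]
orientation: [-1.557, 0.125, -0.13]
force: [0.1, 0.8, -0.0]
opening: 0.0005
```

Run:
```python
from h import *
to([.4145,-.3841,.085])
```

```text
t 18.25 pos [ 0.4144 -0.3867  0.2497] fix [-0.0611 -0.4148] F [ 0.1  0.8 -0. ] open 0.001
shift tool [-0.0007  0.1647  0.0008]
tool y [ 0.004  0.01  -1.   ] z [0.162 0.987 0.01 ] q6 -2.255734468899287
```

Call:
carry_out(increments=[{"linear":[-0.005,0.05,0.001],"yaw":0},{"linear":[-0.005,0.1,0.001],"yaw":0},{"linear":[-0.005,0.14,0.001],"yaw":0},{"linear":[-0.005,0.164,0.001],"yaw":0},{"linear":[-0.005,0.164,0.001],"yaw":0}])

```text
t: 18.88
tool_pos: [0.4096, -0.3807, 0.0828]
orientation: [-1.553, 0.127, -0.126]
force: [-0.2, 0.4, -0.2]
opening: 0.0007
```

Run:
```python
from h import *
st()
cv2.imwrite("pics/s12.png",robot.read_camera("scene"))
crop("s","pics/s12.png",150,90,280,190,6,"pics/s12c.png")
c=np.array([.4664,-.3946]);bx=np.array([.98,-.199])
to(np.r_[c+bx*-.02,.085]);
```

```text
t 18.88 pos [ 0.4096 -0.3807  0.0828] fix [-0.0667 -0.4097] F [-0.2  0.4 -0.2] open 0.001
t 18.93 pos [ 0.4105 -0.382   0.0849] fix [-0.0657 -0.4108] F [-0.4 -0.5 -0.1] open 0.0
shift tool [ 0.0372 -0.0001 -0.0027]
tool y [ 0.003  0.012 -1.   ] z [0.161 0.987 0.012] q6 -2.2593594505586343
```

View pics/s12c.png

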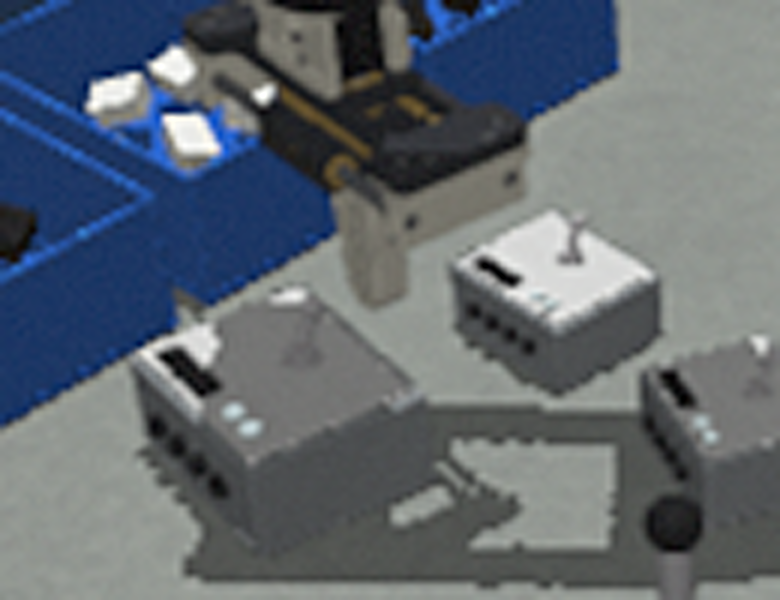

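Fingers (crop 375,290) are behind the toggle (313,318), which still leans to the off side. Pushing toward the sockets.

Call:
carry_out(increments=[{"linear":[0.01,0,0],"yaw":0},{"linear":[0.02,0,-0.001],"yaw":0},{"linear":[0.029,0,-0.002],"yaw":0},{"linear":[0.037,0,-0.003],"yaw":0},{"linear":[0.039,0,-0.003],"yaw":0}])

```text
t: 19.55
tool_pos: [0.4477, -0.3913, 0.0848]
orientation: [-1.555, 0.128, -0.126]
force: [-10.9, 1.0, 6.8]
opening: 0.0006
```

Run:
```python
from h import *
st()
cv2.imwrite("pics/s13.png",robot.read_camera("scene"))
crop("s","pics/s13.png",150,110,280,190,6,"pics/s13c.png")
c=np.array([.4664,-.3946]);bx=np.array([.98,-.199])
to(np.r_[c+bx*-.055,.085]);
```

```text
t 19.55 pos [ 0.4477 -0.3913  0.0848] fix [-0.0275 -0.414 ] F [-10.9   1.    6.8] open 0.001
t 19.6 pos [ 0.4475 -0.3913  0.0848] fix [-0.0276 -0.414 ] F [-8.7  1.1  4.9] open 0.001
shift tool [-0.0358 -0.0001  0.0019]
tool y [-0.001  0.012 -1.   ] z [0.161 0.987 0.012] q6 -2.221252780785266
```

View pics/s13c.png

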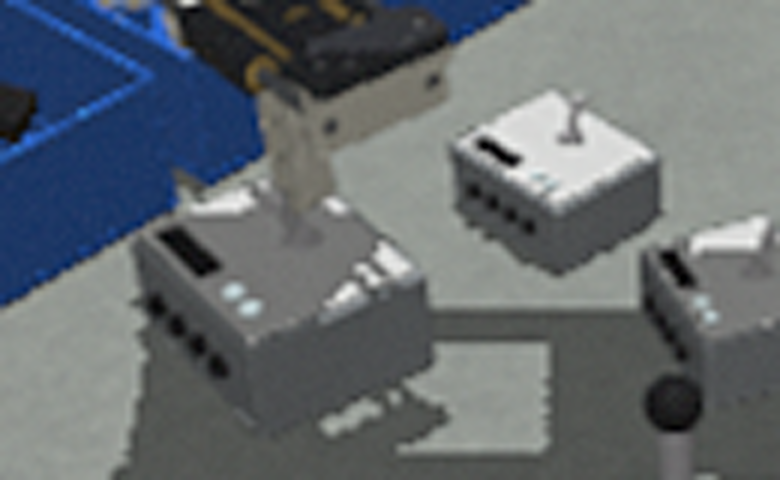

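Call:
carry_out(increments=[{"linear":[-0.018,0,0.001],"yaw":0},{"linear":[-0.036,0,0.002],"yaw":0},{"linear":[-0.045,-0.05,0.02],"yaw":0},{"linear":[-0.045,-0.1,0.07],"yaw":0},{"linear":[-0.045,-0.14,0.12],"yaw":0}])

```text
t: 20.23
tool_pos: [0.4217, -0.2741, 0.222]
orientation: [-1.555, 0.128, -0.128]
force: [1.1, 0.2, 0.2]
opening: 0.0008
```

```bash
python3 look.py 14
python3 - <<'E'
from h import *
a=cv2.resize(cv2.imread("pics/s14.png")[125:190,165:235],None,fx=6,fy=6,interpolation=cv2.INTER_CUBIC)
b=cv2.resize(cv2.imread("pics/t14.png")[225:268,375:420],None,fx=8,fy=8,interpolation=cv2.INTER_CUBIC)
o=np.zeros((400,790,3),np.uint8);o[:390,:420]=a;o[:344,425:785]=b;cv2.imwrite("pics/c14.png",o)
c=np.array([.4664,-.3946]);bx=np.array([.98,-.199])
print([ (proj(n,np.r_[c+bx*d,.084])).round(1) for n in("scene","top") for d in(-.0248,-.0052)])
st()
E
```

```text
[array([201.5, 140.9]), array([195.6, 143.3]), array([398.2, 252.7]), array([399.1, 246.1])]
t 20.32 pos [ 0.4246 -0.2731  0.2261] fix [-0.0692 -0.301 ] F [ 0.2 -1.   0.1] open 0.0
```

View pics/c14.png

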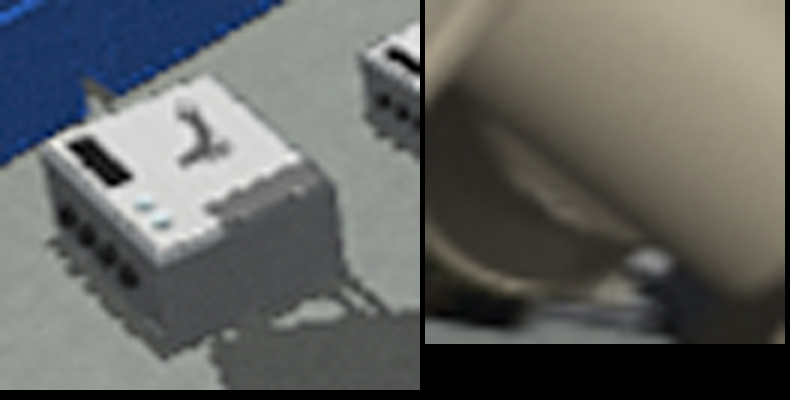

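View pics/s14.png

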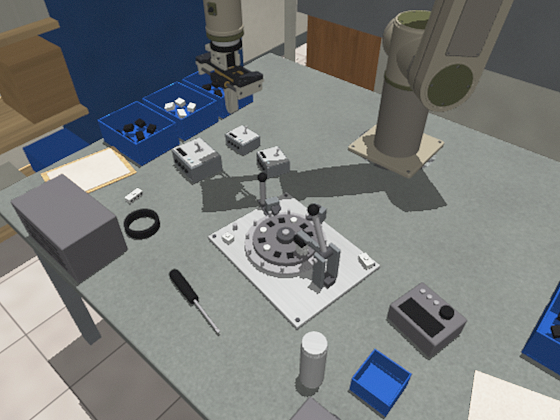

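View pics/t14.png

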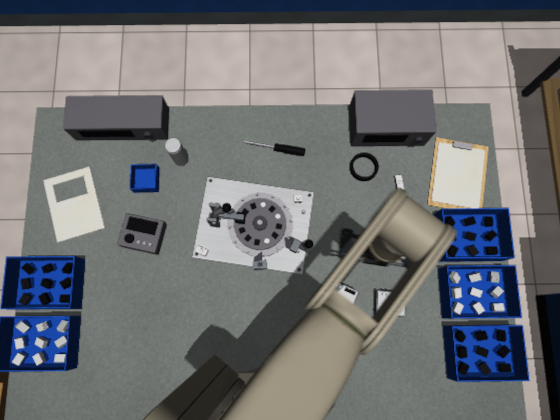

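The toggle tip is now at scene (196.2,142.8), against (195.6,143.3) predicted for "on" and (201.5,140.9) for "off". The lever is home, the probe arm is down, the bystanders look unmoved, and the gripper is clear. Handing in.

Run:
```python
from h import *
a=cv2.imread("pics/scene0.png");b=cv2.imread("pics/s14.png")
for nm,(x0,y0,x1,y1) in dict(hA=(222,230,236,246),hB=(356,250,376,272),hC=(122,186,148,206),tape=(120,203,164,242),driver=(165,265,222,338),bin=(348,348,414,416),can=(296,328,332,392),lever=(255,170,270,190),probe=(304,202,322,216)).items():
    print(nm,cv2.absdiff(a,b)[y0:y1,x0:x1].mean().round(1),end="; ")
print(robot.close_job())
```

```text
hA 3.4; hB 3.1; hC 2.9; tape 3.0; driver 3.0; bin 2.8; can 2.7; lever 6.3; probe 3.9; the job is handed in; nothing more can be done
None
```

The test is started and the job is handed in, at about 20 s of the 67 s allowed. I raised the probe arm by its knob, gave the lever four full strokes, swung the probe arm back down and flipped the bat toggle on the large control box.

**Last checks:**
- **Connector:** it started about 108° short and went to 90, 60, 30, then 0. After the fourth stroke the neighbouring nests were within about 1.5° of tooth positions. The connector itself was partly hidden by the probe block, so that angle comes from the nests.
- **Lever:** every stroke reached the far stop, with up to about 24 N sideways (about 31 N in all) on the fingertips. The lever was seen back home after each one.
- **Probe arm:** the stop was felt at about 13 N, and the knob is back on its original "down" pixel to within 0.1 px.
- **Toggle:** the tip is within 1 px of its predicted "on" position in the scene view. In the last top view the arm hid the toggle, so the flip is confirmed from one camera only.
- **Bystanders:** the housings, tape roll, screwdriver, bin and can look unchanged against the first picture (only noise-level differences). The gripper was clear of everything at hand-in.

**Minor:** the fingers rode up about 9 mm on the probe knob during the raise, with a 9 N upward force, but they never lost the knob.

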